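Clear and pop open a push-to-open pantry lid

TASK

Open the compartment of the wooden box that lies under the low, wide tin. Push that tin along with the fingertips, without lifting it or tipping it over, back off the lid until it stands wholly on the fixed shelf behind; then press the front of the lid it stood on, so that the catch lets go and the lid springs ajar, and take the hand away, leaving it ajar. The other lid stays shut with the taller tin standing where it is, and nothing else on the worktop is disturbed.

Things in the scene. Friction and masses are not known exactly. Their poses are not given: they have to be found in the camera images.
- pantry_box: pale wooden box fixed on the worktop, 233 mm deep (x), 220 mm wide (y). Origin on the worktop under the lids' hinge line, mid-width; x from the box's front (facing the robot) to its back, y left, z up. Before x = 0 its top is two equal flush handle-less wooden lids side by side, each 112 (x -0.115 to -0.003) by 108 mm, 12 mm thick, top z 0.100, centres y +0.056 (left) and -0.056 (right).
- shelf_middle (a point): middle of the fixed shelf: the box's top behind the lids, x 0.003 to 0.110 of the box frame, full width, top z 0.099 (1 mm lower than the lids). This point is on its surface at x 0.058, y 0. A rail 18 mm high runs along its back edge, front face at x 0.110.
- lid_left (a joint): left lid's hinge: 0 shut and latched flush, negative pressed down (stop at -0.058), positive front edge up. Push-to-open: pressed at its press point it gives 4 to 5 mm under about 6 N (stop at about 6 mm) and the hidden catch lets go; as the finger goes back up, a spring lifts the lid to about 0.35 rad ajar (front edge 38 mm up) and holds it. Too short a press leaves it latched.
- lid_right (a joint): right lid's hinge: 0 shut and latched flush, negative pressed down (stop at -0.058), positive front edge up. Push-to-open: pressed at its press point it gives 4 to 5 mm under about 6 N (stop at about 6 mm) and the hidden catch lets go; as the finger goes back up, a spring lifts the lid to about 0.35 rad ajar (front edge 38 mm up) and holds it. Too short a press leaves it latched.
- lid_left_press (a point): press point of the left lid: on its upper surface, mid-width, 15 mm behind its front edge; moves with the lid.
- lid_right_press (a point): press point of the right lid: on its upper surface, mid-width, 15 mm behind its front edge; moves with the lid.
- low_tin_centre (a point): centre (half-way up) of the low, wide tin: a closed food tin 86 mm across, 40 mm high, about 0.16 to 0.33 kg. It stands upright on one of the two lids, either left or right, near the lid's middle; z of this point is 20 mm above what it stands on.
- tall_tin_centre (a point): centre (half-way up) of the taller, narrower tin: a closed food tin 75 mm across, 58 mm high. It stands on the other lid and stays there.
- low_tin: the low, wide tin; origin at the centre of its underside, z up.
- tall_tin: the taller, narrower tin; origin at the centre of its underside, z up.
- garlic: garlic bulb, 60 mm, bystander standing on the worktop right of the box; origin at the centre of its underside.
- keys: bunch of keys lying flat, 115 mm, 8 mm high, bystander standing on the worktop left of the box, in front of the sink; origin at the centre of its underside.
- tape_roll: roll of tape lying flat, 98 mm across, 25 mm high, bystander standing on the worktop left of the box, in front of the sink; origin at the centre of its underside.
Things that resemble listed ones, but are neither listed nor needed, are in the scene too. What is shaped like the low_tin but green or orange is not meant.

How it is judged (in metres and radians):
On the way, in this order (a step that is already met when the one before it is completed fails the run):
1. the low, wide tin stands upright and still, wholly on the fixed shelf behind the lids (x of low_tin_centre in the frame of pantry_box between 0.043 and 0.075 m and y of low_tin_centre in the frame of pantry_box between -0.09 and 0.09 m and z of low_tin_centre in the frame of pantry_box between 0.112 and 0.127 m and angle between low_tin_centre's own z axis and vertical below 0.1 rad and linear speed of low_tin below 0.02 m/s), for 0.2 s.
2. the lid that the low tin stood on has sprung ajar (((value of joint lid_left between 0.22 and 0.6 rad and value of joint lid_right below 0.05 rad and y of tall_tin_centre in the frame of pantry_box below 0 m) or (value of joint lid_right between 0.22 and 0.6 rad and value of joint lid_left below 0.05 rad and y of tall_tin_centre in the frame of pantry_box above 0 m))), for 0.2 s.
At the end, for the whole second after the job is handed in: The low, wide tin stands upright and at rest on the fixed shelf (its centre at least 43 mm behind the hinge line and within 90 mm of the box's middle); the lid it stood on rests ajar (0.22 to 0.6 rad); the other lid is shut (below 0.05 rad) with the taller tin still on it, moved less than 20 mm (all of step 1 and ((value of joint lid_left between 0.22 and 0.6 rad and value of joint lid_right below 0.05 rad and y of tall_tin_centre in the frame of pantry_box below 0 m) or (value of joint lid_right between 0.22 and 0.6 rad and value of joint lid_left below 0.05 rad and y of tall_tin_centre in the frame of pantry_box above 0 m)) and distance of tall_tin_centre from where it was at the start of the episode below 0.02 m and linear speed of tall_tin below 0.02 m/s and velocity of joint lid_left between -0.05 and 0.05 rad/s and velocity of joint lid_right between -0.05 and 0.05 rad/s); the robot touches nothing.
It fails at once if the low tin is lifted, tipped or dropped off the box (z of low_tin_centre in the frame of pantry_box above 0.137 m or z of low_tin_centre in the frame of pantry_box below 0.1 m or angle between low_tin_centre's own z axis and vertical above 0.3 rad).
It fails at once if the lid under the taller tin is opened ((value of joint lid_left above 0.1 rad and y of tall_tin_centre in the frame of pantry_box above 0 m) or (value of joint lid_right above 0.1 rad and y of tall_tin_centre in the frame of pantry_box below 0 m)).
It fails at once if the taller tin is moved by more than 20 mm (distance of tall_tin_centre from where it was at the start of the episode above 0.02 m).
It fails at once if a bystander on the worktop is moved by more than 30 mm (distance of any of garlic, keys, tape_roll from where it was at the start of the episode above 0.03 m).
It also fails if it takes over 42 s, if anything falls off the work surface, if the arm or the gripper's body presses on something with over 40 N, if the wrist force passes 120 N, or if a joint passes its speed limit or range.

ROBOT

A 6-joint arm with a two-finger parallel gripper is mounted at the origin on a cart in front of the work surface, level with it; the furniture and walls round the work are solid. World frame = base frame: x ahead of the robot, y to its left, z up, the work surface at z = 0. Lengths are in mm, angles in rad, forces in N, time in s.
With the tool pointing down it reaches from about 350 to 875 mm from the base axis. Payload 4.2 kg.
Tool frame: the origin (TCP) lies midway between the tips of the shut fingers; the grasp point (between the pads) lies 19 mm behind it; z points along the fingers, y is the line along which they close (so a half turn about z gives the same grasp; the last joint's range is limited). The gripper opens to 85 mm and grips with 20 to 120 N. Pads are 22 mm wide; open, the fingers measure 114 mm over their backs; the gripper's body (76 mm by 85 mm) begins 54 mm behind the grasp point. The pads swing forward as they close: fully open they stand 13 mm farther back than shut.
Start: joints at [-0.936, 0.385, 0.008, 0, -1.194, -0.259], TCP at [229.399, -581.356, 231.312] pointing down, gripper open.
Joint ranges: [-3.14, 3.14], [-1.21, 2.06], [-1.07, 1.41], [-3.16, 2.05], [-2.99, -0.16], [-3.1, 3.1]. Speed limits (rad/s): [2.79, 2.79, 3.14, 3.14, 3.14, 3.14].

INTERFACE

Orientations are given as a unit quaternion [x, y, z, w].
In Python, from bench import sensors, get_image, camera_params, job_done gives the robot as it stands.
- The arm moves only by the tool servo_tool, never from a script. Its argument "motion" is a list of rows, each an object with "travel": the shift along the tool's x, y, z as a fraction of full scale, a list of three; "rot": the turn, a rotation vector about the tool's x, y, z as a fraction of full scale, a list of three; "hand": the opening, from 0 (shut) to 1 (fully open). In form: [{"travel": [x, y, z], "rot": [wx, wy, wz], "hand": hand}, ...]. A call has 1 to 10 rows; each row shifts and turns the commanded pose from where the row before left it, along the tool's axes as they then stand; what a row does not reach is not made up. Full scale, the value 1, is 25 cm for a shift and 360 degrees for a turn. A row lasts 1/12 s, in which the tool goes at most 41.7 mm and 7.16 degrees, less where a joint would pass 70% of its speed; a pose out of reach is approached as far as the arm can. A call with a number of a shift or a turn outside -1 to 1 is refused whole. A call with a gripper value outside its range is refused whole. The fingers move at their own pace and stop on an object; the grip force is fixed at half the most. Time passes only in rows, so rows that do not move let the fingers close. It gives the time, the measured TCP pose, the force, the opening and the grip force at its end, in the units of the state.
- sensors.read_state(): the state, without advancing time (a new reading comes with each control period).
- get_image(name): name is "scene" or "top" or "wrist"; returns (picture, depth): 384x512x3 uint8, red, green, blue; 384x512 float32, mm along the optical axis (not along the pixel's ray), 0 where there is no reading.
- camera_params(name): a dict with "camera_matrix" (3x3 intrinsics, pixels), "R" (3x3) and "t" (3): a world point X has camera coordinates R X + t; the wrist camera has in their place "mount" (4x4, takes a point from camera to tool coordinates, whose origin is the TCP and whose axes are the flange's). Camera axes: x right, y down, z forward; pixel columns grow to the right and rows downward; lengths in mm; the calibration is good to about 2 mm. A picture is of the moment at which its call begins: read the wrist's pose just before it. camera_params takes no time and is no camera call.
- job_done(): hands the job in; it is judged then, once.
The state is a dict: "clock": time; "joints": joint angles; "joint_vel": joint speeds; "joint_efforts": joint torques, N m; "position": TCP position; "ee_rot": TCP orientation; "contact_force": force on the tool from outside, world axes, zero at the start; "wrist_torque": the same for the moment, N m; "gripper_width": finger opening in mm; "grasp_force": force on a finger pad.
Only numpy, scipy, OpenCV 4.12 (cv2) and the standard library are available. Lean on these libraries where they do the work, as an engineer would, in place of code of your own. Each camera call takes 0.05 s, during which the arm holds its last target. There are 200 camera calls.

## Working session

There is one attempt and no reset: what is moved stays moved. The work goes in short steps, Python scripts to look and compute and a tool call to move; the robot and the scene stay as the last step left them, time stands still between calls to the robot, and variables do not carry over. Pictures are saved under pics/ and viewed, at most 10 in all, crops included, and the job is handed in when it is done.

Besides the shell and the picture viewer there is one more tool, called after "Emit:" as name(argument=value, ...), one argument or row to a line, values as JSON. servo_tool: Moves the arm, as the interface text tells. Its arguments: {"type":"object","properties":{"motion":{"type":"array"}},"required":["motion"]}

```bash
mkdir -p pics
python3 - <<'E'
from bench import *
import cv2,numpy as np
s=sensors.read_state();print(s['position'],s['ee_rot'],s['clock'])
for n in("scene","top"):
    p,d=get_image(n);cv2.imwrite(f"pics/{n}0.png",p[:,:,::-1]);np.savez(f"{n}0.npz",p=p,d=d)
    c=camera_params(n);print(n,c)
E
```

```text
[ 229.20214541 -580.82831707  230.20293076] [-1.86741456e-01  9.82408469e-01  1.07813722e-03 -2.58901857e-04] 0.0
scene {'camera_matrix': array([[497.43693365,   0.        , 256.66377126],
       [  0.        , 497.43693365, 183.58432631],
       [  0.        ,   0.        ,   1.        ]]), 'R': array([[ 0.71648793, -0.69749756,  0.01192484],
       [-0.45685004, -0.48206976, -0.747594  ],
       [ 0.5271936 ,  0.53019421, -0.66404895]]), 't': array([-549.50439583,  244.02921553, 1425.20231527])}
top {'camera_matrix': array([[463.63550788,   0.        , 254.55851674],
       [  0.        , 463.63550788, 188.61244038],
       [  0.        ,   0.        ,   1.        ]]), 'R': array([[-0.02750198, -0.9996099 , -0.00486622],
       [-0.99039969,  0.02790766, -0.13538694],
       [ 0.13546993,  0.00109609, -0.99078085]]), 't': array([-179.51532397,  583.94613313, 1330.7603768 ])}
```

View pics/top0.png

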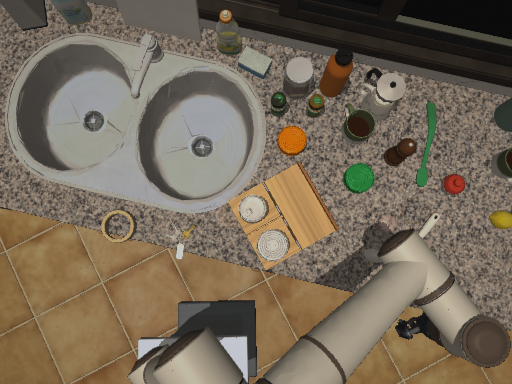

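View pics/scene0.png

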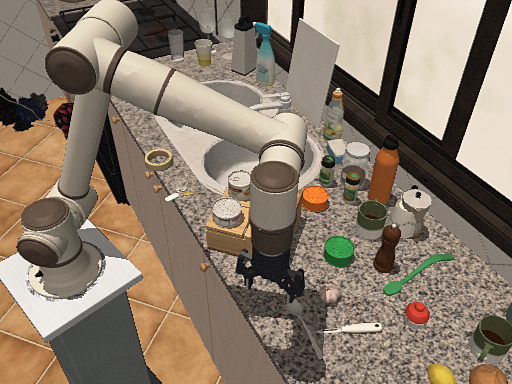

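The top view shows the box turned about -35°. The low, wide tin is at px (272,244) on the right lid, the taller one at (252,208) on the left lid, and the bare shelf is at about (302,205). Now I'll measure the box pose and tin centres.

```bash
cat > h.py <<'E'
import numpy as np,cv2
from bench import *
def cloud(n,d):
    c=camera_params(n);K=c["camera_matrix"];v,u=np.mgrid[:d.shape[0],:d.shape[1]]
    P=np.stack([(u-K[0,2])/K[0,0]*d,(v-K[1,2])/K[1,1]*d,d],-1)
    return (P-c["t"])@c["R"]
E
python3 - <<'E'
from h import *
z=np.load("top0.npz");W=cloud("top",z["d"]);m=np.zeros(z["d"].shape,bool);m[155:275,222:345]=1
m&=z["d"]>0
Z=W[...,2]
t=m&(Z>90)&(Z<170)
n,l,st,_=cv2.connectedComponentsWithStats(t.astype(np.uint8));k=1+np.argmax(st[1:,4]);t=l==k
print(st[k])
pl=t&(Z<106);print("plane z",np.median(Z[pl]))
r=cv2.minAreaRect(W[t][:,:2].astype(np.float32));print(r,cv2.boxPoints(r))
r=cv2.minAreaRect(W[pl][:,:2].astype(np.float32));print(r,cv2.boxPoints(r))
for lo,hi in((133,148),(151,168)):
    q=t&(Z>lo)&(Z<hi)
    n,l,st,_=cv2.connectedComponentsWithStats(q.astype(np.uint8))
    for k in range(1,n):
        if st[k,4]>30:
            P=W[l==k];print(lo,st[k],cv2.minEnclosingCircle(P[:,:2].astype(np.float32)),np.median(P[:,2]))
p=z["p"][140:290,210:360,::-1];cv2.imwrite("pics/crop.png",cv2.resize(p,(600,600),interpolation=cv2.INTER_CUBIC))
E
```

```text
[ 228  161  111  109 6380]
plane z 97.7535131960093
((494.7767639160156, -271.3037109375), (220.51312255859375, 233.72178649902344), 27.56473159790039) [[ 342.95816  -218.72913 ]
 [ 451.113    -425.92084 ]
 [ 646.59534  -323.8783  ]
 [ 538.44055  -116.686584]]
((493.02545166015625, -268.05670166015625), (220.3826446533203, 226.38876342773438), 27.48623275756836) [[ 343.0291  -218.4967 ]
 [ 447.51556 -419.33112]
 [ 643.0218  -317.6167 ]
 [ 538.53534 -116.78229]]
133 [257 229  31  33 676] ((410.95513916015625, -238.56207275390625), 42.981903076171875) 136.11891316734517
151 [238 194  28  28 509] ((511.0744934082031, -187.3140106201172), 37.56223678588867) 153.96077101629226
```

View pics/crop.png

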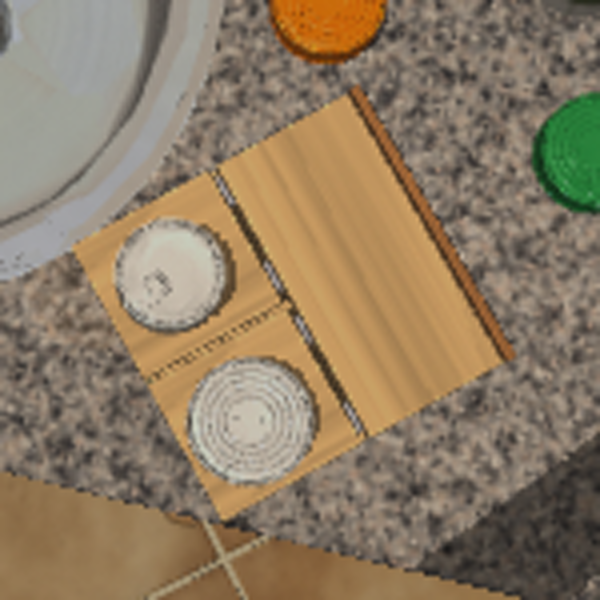

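The measurements agree with the given sizes: box 220×234, radii 43.0 and 37.6, heights 136 and 154. The box yaw is -62.4° and its origin is at about (494,-270). In the box frame the low tin is at (-66,-59) and the tall tin at (-65,+53). First I'll turn the tool by -96.1° so that its x axis lies along box +x.

Emit:
servo_tool(
  motion=[
    {"travel": [0, 0, 0], "rot": [0, 0, -0.019], "hand": 0.6},
    {"travel": [0, 0, 0], "rot": [0, 0, -0.019], "hand": 0.6},
    {"travel": [0, 0, 0], "rot": [0, 0, -0.019], "hand": 0.6},
    {"travel": [0, 0, 0], "rot": [0, 0, -0.019], "hand": 0.6},
    {"travel": [0, 0, 0], "rot": [0, 0, -0.019], "hand": 0.6},
    {"travel": [0, 0, 0], "rot": [0, 0, -0.019], "hand": 0.6},
    {"travel": [0, 0, 0], "rot": [0, 0, -0.019], "hand": 0.6},
    {"travel": [0, 0, 0], "rot": [0, 0, -0.019], "hand": 0.6},
    {"travel": [0, 0, 0], "rot": [0, 0, -0.019], "hand": 0.6},
    {"travel": [0, 0, 0], "rot": [0, 0, -0.019], "hand": 0.6},
  ],
)

```text
clock: 0.93
position: [229.3, -581.0, 230.6]
ee_rot: [0.709, -0.705, -0.001, -0.0]
contact_force: [-0.3, 0.6, 0.0]
gripper_width: 51.4
grasp_force: 0.0
```

Emit:
servo_tool(
  motion=[
    {"travel": [0, 0, 0], "rot": [0, 0, -0.019], "hand": 0.6},
    {"travel": [0, 0, 0], "rot": [0, 0, -0.019], "hand": 0.6},
    {"travel": [0, 0, 0], "rot": [0, 0, -0.019], "hand": 0.6},
    {"travel": [0, 0, 0], "rot": [0, 0, -0.0199], "hand": 0.6},
    {"travel": [0, 0, 0], "rot": [0, 0, 0], "hand": 0.6},
  ],
)

```text
clock: 1.35
position: [229.3, -581.1, 230.7]
ee_rot: [0.856, -0.517, -0.001, -0.0]
contact_force: [-0.0, -0.2, -0.4]
gripper_width: 51.3
grasp_force: 0.0
```

```bash
cat >> h.py <<'E'
O=np.array([494.1,-270.0]);ex=np.array([.4627,-.8865]);ey=np.array([.8865,.4627])
from scipy.spatial.transform import Rotation as R
def st():
    s=sensors.read_state();d=s['position'][:2]-O;M=R.from_quat(s['ee_rot']).as_matrix()
    print('t',s['clock'],'box',np.round([d@ex,d@ey,s['position'][2]],1),'yaw err',np.degrees(np.arctan2(M[:2,0]@ey,M[:2,0]@ex)).round(2),'zax',M[:,2].round(3),'F',np.round(s['contact_force'],1),'w',s['gripper_width'],'j',np.round(s['joints'],2))
    return s
E
python3 -c "
from h import *;st()"
```

```text
t 1.35 box [ 153.2 -378.7  230.7] yaw err 0.17 zax [-0.001  0.001 -1.   ] F [-0.  -0.2 -0.4] w 51.34570111872545 j [-0.94  0.39  0.01 -0.   -1.19  1.42]
```

Emit:
servo_tool(
  motion=[
    {"travel": [-0.09, -0.1, 0], "rot": [0, 0, 0], "hand": 0.6},
    {"travel": [-0.09, -0.1, 0], "rot": [0, 0, 0], "hand": 0.6},
    {"travel": [-0.09, -0.1, 0], "rot": [0, 0, 0], "hand": 0.6},
    {"travel": [-0.09, -0.1, 0], "rot": [0, 0, 0], "hand": 0.6},
    {"travel": [-0.09, -0.1, 0], "rot": [0, 0, 0], "hand": 0.6},
    {"travel": [-0.09, -0.1, 0], "rot": [0, 0, 0], "hand": 0.6},
    {"travel": [-0.09, -0.1, 0], "rot": [0, 0, 0], "hand": 0.6},
    {"travel": [-0.09, -0.1, 0], "rot": [0, 0, 0], "hand": 0.6},
    {"travel": [-0.09, -0.1, 0], "rot": [0, 0, 0], "hand": 0.6},
    {"travel": [-0.09, -0.1, 0], "rot": [0, 0, 0], "hand": 0.6},
  ],
)

```text
clock: 2.18
position: [346.7, -264.5, 231.3]
ee_rot: [0.854, -0.52, -0.0, -0.0]
contact_force: [1.4, -0.8, -0.6]
gripper_width: 51.1
grasp_force: 0.0
```

Emit:
servo_tool(
  motion=[
    {"travel": [-0.09, -0.1, 0], "rot": [0, 0, 0], "hand": 0.6},
    {"travel": [-0.09, -0.1, 0], "rot": [0, 0, 0], "hand": 0.6},
    {"travel": [-0.09, -0.08, 0], "rot": [0, 0, 0], "hand": 0.6},
    {"travel": [0, 0, 0], "rot": [0, 0, 0], "hand": 0.6},
    {"travel": [0, 0, 0], "rot": [0, 0, 0], "hand": 0.6},
  ],
)

```text
clock: 2.6
position: [377.6, -172.6, 231.4]
ee_rot: [0.856, -0.518, 0.0, -0.0]
contact_force: [-0.5, 0.2, 0.1]
gripper_width: 51.2
grasp_force: 0.0
```

Run:
```python
from h import *
s=st();M=R.from_quat(s['ee_rot']).as_matrix()
p,d=get_image("wrist");c=camera_params("wrist");T=np.array(c["mount"]);K=c["camera_matrix"]
cv2.imwrite("pics/w1.png",p[:,:,::-1])
v,u=np.mgrid[:384,:512];P=np.stack([(u-K[0,2])/K[0,0]*d,(v-K[1,2])/K[1,1]*d,d],-1)@T[:3,:3].T+T[:3,3]
P=P@M.T+s['position'];ok=d>0
print("cam pos tool",T[:3,3])
B=np.stack([(P[...,:2]-O)@ex,(P[...,:2]-O)@ey,P[...,2]],-1)
for lo,hi in((132,146),(150,166)):
    q=ok&(B[...,2]>lo)&(B[...,2]<hi)&(abs(B[...,0])<130)&(abs(B[...,1])<120)
    n,l,S,_=cv2.connectedComponentsWithStats(q.astype(np.uint8))
    for k in range(1,n):
        if S[k,4]>200:
            Q=B[l==k];print(lo,S[k],cv2.minEnclosingCircle(Q[:,:2].astype(np.float32)),np.median(Q[:,2]))
q=ok&(abs(B[...,2]-100)<6)&(abs(B[...,0])<140)&(abs(B[...,1])<130)
print("box plane",B[q].min(0),B[q].max(0),np.median(B[q][:,2]))
# front edge location
Q=B[q];
for y in(-100,-60,-20,20,60):
    k=abs(Q[:,1]-y)<6
    if k.any():print(y,Q[k,0].min().round(1),Q[k,0].max().round(1))
```

```text
t 2.6 box [-140.3  -58.2  231.4] yaw err 0.1 zax [ 0.  0. -1.] F [-0.5  0.2  0.1] w 51.185310964731 j [-0.03  0.02 -0.47 -0.   -1.09  0.52]
cam pos tool [  69.8074819     1.10514143 -142.89710912]
132 [  195    31   118   123 11428] ((-68.36906433105469, -61.25016784667969), 43.23038864135742) 137.745396969992
132 [118  45  37  97 519] ((-68.54842376708984, 34.88194274902344), 33.84332275390625) 139.38428554701977
150 [   30    33   117   116 10395] ((-67.84527587890625, 51.231689453125), 38.002784729003906) 155.46854594654422
box plane [-117.3079164  -112.69404492   94.00001455] [  4.5237303  107.63474444 105.7146142 ] 100.2937859579457
-100 -117.1 4.5
-60 -17.9 4.4
-20 -117.1 4.5
20 -117.2 4.4
60 -117.2 4.3
```

View pics/w1.png

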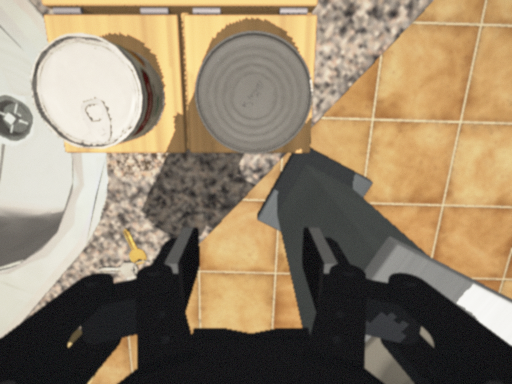

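The wrist view shows the grey low tin at px (253,90) and the tall tin at (90,92). In the hand's frame everything sits about (-2,-2) mm from the top-camera estimate, so I'll use the wrist values. Next I'll descend in front of the box to just above lid height and check the clearances.

Emit:
servo_tool(
  motion=[
    {"travel": [0, 0.012, 0.1], "rot": [0, 0, 0], "hand": 0.6},
    {"travel": [0, 0, 0.1], "rot": [0, 0, 0], "hand": 0.6},
    {"travel": [0, 0, 0.1], "rot": [0, 0, 0], "hand": 0.6},
    {"travel": [0, 0, 0.1], "rot": [0, 0, 0], "hand": 0.6},
    {"travel": [0, 0, 0.09], "rot": [0, 0, 0], "hand": 0.6},
    {"travel": [0, 0, 0], "rot": [0, 0, 0], "hand": 0.6},
    {"travel": [0, 0, 0], "rot": [0, 0, 0], "hand": 0.6},
  ],
)

```text
clock: 3.23
position: [373.9, -176.2, 108.3]
ee_rot: [0.855, -0.519, -0.001, 0.001]
contact_force: [0.3, -0.6, -0.4]
gripper_width: 51.5
grasp_force: 0.0
```

Run:
```python
from h import *
st();p,d=get_image("scene");cv2.imwrite("pics/s1.png",cv2.resize(p[120:320,150:350,::-1],(600,600)))
```

```text
t 3.2333 box [-138.8  -63.2  108.3] yaw err -0.1 zax [-0.003 -0.    -1.   ] F [ 0.3 -0.6 -0.4] w 51.45800409250906 j [-0.04  0.17 -0.66  0.   -0.74  0.52]
```

View pics/s1.png

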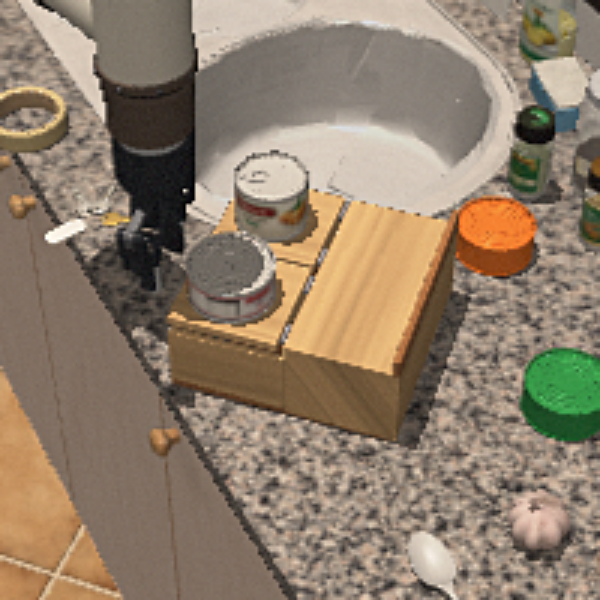

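The scene crop shows the fingers level with the low tin in front of the box, clear of the keys. I'll begin the push.

Emit:
servo_tool(
  motion=[
    {"travel": [0.032, -0.008, 0], "rot": [0, 0, 0], "hand": 0.6},
    {"travel": [0.032, 0, 0], "rot": [0, 0, 0], "hand": 0.6},
    {"travel": [0.02, 0, 0], "rot": [0, 0, 0], "hand": 0.6},
    {"travel": [0.02, 0, 0], "rot": [0, 0, 0], "hand": 0.6},
    {"travel": [0.02, 0, 0], "rot": [0, 0, 0], "hand": 0.6},
    {"travel": [0.02, 0, 0], "rot": [0, 0, 0], "hand": 0.6},
    {"travel": [0.02, 0, 0], "rot": [0, 0, 0], "hand": 0.6},
    {"travel": [0.02, 0, 0], "rot": [0, 0, 0], "hand": 0.6},
    {"travel": [0.02, 0, 0], "rot": [0, 0, 0], "hand": 0.6},
    {"travel": [0, 0, 0], "rot": [0, 0, 0], "hand": 0.6},
  ],
)

```text
clock: 4.12
position: [400.8, -220.3, 108.8]
ee_rot: [0.855, -0.518, 0.0, 0.0]
contact_force: [-0.3, -0.1, 0.8]
gripper_width: 51.4
grasp_force: 0.0
```

```bash
cat > tin.py <<'E'
from h import *
s=st();p,d=get_image("top");W=cloud("top",d);B=np.stack([(W[...,:2]-O)@ex,(W[...,:2]-O)@ey,W[...,2]],-1)
for lo,hi in((132,144),(151,165)):
    q=(d>0)&(B[...,2]>lo)&(B[...,2]<hi)&(abs(B[...,0])<130)&(abs(B[...,1])<120)
    n,l,S,_=cv2.connectedComponentsWithStats(q.astype(np.uint8))
    for k in range(1,n):
        if S[k,4]>60:
            Q=B[l==k];print(lo,S[k,4],Q[:,:2].min(0).round(1),Q[:,:2].max(0).round(1),np.median(Q[:,2]))
E
python3 tin.py
```

```text
t 4.1167 box [-87.2 -59.7 108.8] yaw err 0.03 zax [ 0.001 -0.    -1.   ] F [-0.3 -0.1  0.8] w 51.43181253014405 j [-0.15  0.24 -0.56  0.   -0.77  0.63]
132 237 [ -39.2 -101.6] [  3.2 -16.4] 135.98107159105732
151 517 [-101.8   16.3] [-29.3  90.4] 154.11377361450124
```

Emit:
servo_tool(
  motion=[
    {"travel": [0.02, 0, 0], "rot": [0, 0, 0], "hand": 0.6},
    {"travel": [0.02, 0, 0], "rot": [0, 0, 0], "hand": 0.6},
    {"travel": [0.02, 0, 0], "rot": [0, 0, 0], "hand": 0.6},
    {"travel": [0.02, 0, 0], "rot": [0, 0, 0], "hand": 0.6},
    {"travel": [0.02, 0, 0], "rot": [0, 0, 0], "hand": 0.6},
    {"travel": [0.02, 0, 0], "rot": [0, 0, 0], "hand": 0.6},
    {"travel": [0.02, 0, 0], "rot": [0, 0, 0], "hand": 0.6},
    {"travel": [0.02, 0, 0], "rot": [0, 0, 0], "hand": 0.6},
    {"travel": [0.02, 0, 0], "rot": [0, 0, 0], "hand": 0.6},
    {"travel": [0, 0, 0], "rot": [0, 0, 0], "hand": 0.6},
  ],
)

```text
clock: 5.0
position: [421.7, -260.3, 108.8]
ee_rot: [0.855, -0.518, 0.0, 0.0]
contact_force: [-0.0, 0.1, -0.2]
gripper_width: 51.3
grasp_force: 0.0
```

```bash
python3 tin.py
```

```text
t 5.0 box [-42.1 -59.7 108.8] yaw err 0.03 zax [ 0.001 -0.001 -1.   ] F [-0.   0.1 -0.2] w 51.30110436420939 j [-0.22  0.3  -0.47  0.   -0.8   0.71]
151 303 [-93.4  25.3] [-29.4  90.3] 154.2475132216756
```

The tin is hidden by the hand from the top camera now. I'll continue the remaining 52 mm or so.

Emit:
servo_tool(
  motion=[
    {"travel": [0.02, 0, 0], "rot": [0, 0, 0], "hand": 0.6},
    {"travel": [0.02, 0, 0], "rot": [0, 0, 0], "hand": 0.6},
    {"travel": [0.02, 0, 0], "rot": [0, 0, 0], "hand": 0.6},
    {"travel": [0.02, 0, 0], "rot": [0, 0, 0], "hand": 0.6},
    {"travel": [0.02, 0, 0], "rot": [0, 0, 0], "hand": 0.6},
    {"travel": [0.02, 0, 0], "rot": [0, 0, 0], "hand": 0.6},
    {"travel": [0.02, 0, 0], "rot": [0, 0, 0], "hand": 0.6},
    {"travel": [0.02, 0, 0], "rot": [0, 0, 0], "hand": 0.6},
    {"travel": [0.02, 0, 0], "rot": [0, 0, 0], "hand": 0.6},
    {"travel": [0, 0, 0], "rot": [0, 0, 0], "hand": 0.6},
  ],
)

```text
clock: 5.88
position: [442.6, -300.2, 108.9]
ee_rot: [0.855, -0.518, 0.0, 0.0]
contact_force: [0.2, 0.3, 0.1]
gripper_width: 51.1
grasp_force: 0.0
```

```bash
sed -i 's/(132,144)/(128,144)/' tin.py; python3 tin.py
python3 - <<'E'
from h import *
p,d=get_image("scene");cv2.imwrite("pics/s2.png",cv2.resize(p[120:320,150:350,::-1],(600,600)))
E
```

```text
t 5.8833 box [  2.9 -59.6 108.9] yaw err 0.03 zax [ 0.001 -0.001 -1.   ] F [0.2 0.3 0.1] w 51.06497530942749 j [-0.29  0.36 -0.38  0.   -0.83  0.77]
```

View pics/s2.png

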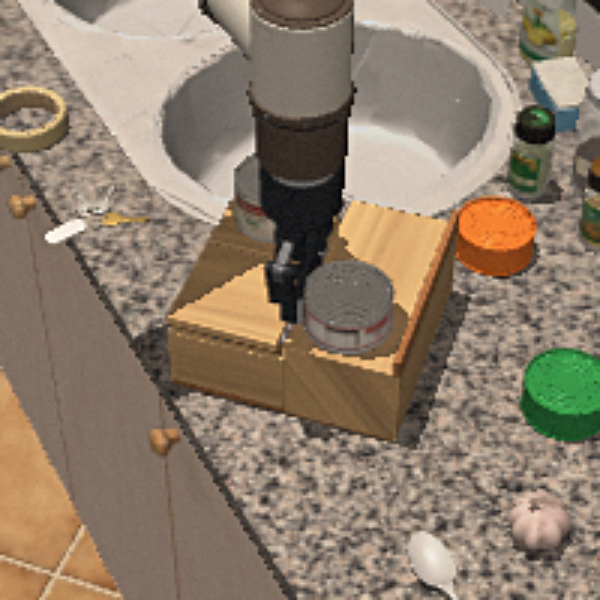

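The tin is upright on the shelf at about x=50, with a gap still to the rail. I'll push 7 mm more, then back away 115 mm.

Emit:
servo_tool(
  motion=[
    {"travel": [0.014, 0, 0], "rot": [0, 0, 0], "hand": 0.6},
    {"travel": [0.014, 0, 0], "rot": [0, 0, 0], "hand": 0.6},
    {"travel": [0, 0, 0], "rot": [0, 0, 0], "hand": 0.6},
    {"travel": [-0.04, 0, 0], "rot": [0, 0, 0], "hand": 0.6},
    {"travel": [-0.08, 0, -0.02], "rot": [0, 0, 0], "hand": 0.3},
    {"travel": [-0.08, 0, -0.04], "rot": [0, 0, 0], "hand": 0},
    {"travel": [-0.08, 0, -0.06], "rot": [0, 0, 0], "hand": 0},
    {"travel": [-0.08, 0, 0], "rot": [0, 0, 0], "hand": 0},
    {"travel": [-0.08, 0, 0], "rot": [0, 0, 0], "hand": 0},
    {"travel": [0, 0, 0], "rot": [0, 0, 0], "hand": 0},
  ],
)

```text
clock: 6.82
position: [391.6, -205.6, 139.1]
ee_rot: [0.856, -0.517, -0.0, -0.0]
contact_force: [-0.8, -0.7, -0.4]
gripper_width: -0.0
grasp_force: 0.0
```

```bash
python3 tin.py
python3 - <<'E'
from h import *
s=sensors.read_state();M=R.from_quat(s['ee_rot']).as_matrix()
p,d=get_image("wrist");c=camera_params("wrist");T=np.array(c["mount"]);K=c["camera_matrix"]
cv2.imwrite("pics/w2.png",p[:,:,::-1])
v,u=np.mgrid[:384,:512];P=np.stack([(u-K[0,2])/K[0,0]*d,(v-K[1,2])/K[1,1]*d,d],-1)@T[:3,:3].T+T[:3,3]
P=P@M.T+s['position']
B=np.stack([(P[...,:2]-O)@ex,(P[...,:2]-O)@ey,P[...,2]],-1)
q=(d>0)&(B[...,2]>132)&(B[...,2]<146)&(B[...,0]>-20)&(B[...,0]<130)&(abs(B[...,1])<120)
Q=B[q];print("wrist low",cv2.minEnclosingCircle(Q[:,:2].astype(np.float32)),np.median(Q[:,2]))
E
```

```text
t 6.8167 box [-104.5  -61.   139.1] yaw err 0.15 zax [-0.     0.001 -1.   ] F [-0.8 -0.7 -0.4] w -0.03988376325524658 j [-0.11  0.17 -0.55 -0.   -0.85  0.6 ]
128 790 [  14.4 -101.5] [ 99.3 -15.9] 134.51008129417409
151 496 [-101.8   16.7] [-29.1  90.6] 154.17908210022892
wrist low ((0.0, 0.0), 0.0) nan
  return _methods._mean(a, axis=axis, dtype=dtype,
  ret = ret.dtype.type(ret / rcount)
```

View pics/w2.png

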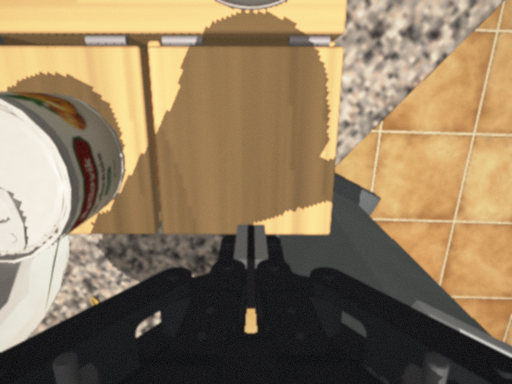

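The low tin is at (57,-59) on the shelf, well inside the limits, and the tall tin hasn't moved. The wrist picture shows the empty right lid with the shut fingers over its front. I'll go to the press point and press in small steps.

Emit:
servo_tool(
  motion=[
    {"travel": [0.01, -0.012, 0.07], "rot": [0, 0, 0], "hand": 0},
    {"travel": [0, 0, 0.06], "rot": [0, 0, 0], "hand": 0},
    {"travel": [0, 0, 0], "rot": [0, 0, 0], "hand": 0},
    {"travel": [0, 0, 0.012], "rot": [0, 0, 0], "hand": 0},
    {"travel": [0, 0, 0.012], "rot": [0, 0, 0], "hand": 0},
    {"travel": [0, 0, 0], "rot": [0, 0, 0], "hand": 0},
  ],
)

```text
clock: 7.42
position: [398.6, -209.2, 100.7]
ee_rot: [0.855, -0.518, 0.001, -0.0]
contact_force: [-1.0, -0.8, 2.6]
gripper_width: -0.3
grasp_force: 1.1
```

```bash
python3 -c "
from h import *;st()"
```

```text
t 7.4167 box [-98.1 -56.5 100.7] yaw err 0.05 zax [ 0.001 -0.001 -1.   ] F [-1.  -0.8  2.6] w -0.28869365739288455 j [-0.12  0.24 -0.59  0.   -0.74  0.6 ]
```

Contact at z≈100. I'll press about 5 mm further.

Emit:
servo_tool(
  motion=[
    {"travel": [0, 0, 0.007], "rot": [0, 0, 0], "hand": 0},
    {"travel": [0, 0, 0.007], "rot": [0, 0, 0], "hand": 0},
    {"travel": [0, 0, 0.006], "rot": [0, 0, 0], "hand": 0},
    {"travel": [0, 0, 0], "rot": [0, 0, 0], "hand": 0},
  ],
)

```text
clock: 7.75
position: [398.6, -209.2, 96.3]
ee_rot: [0.856, -0.518, 0.001, -0.0]
contact_force: [-1.5, -0.8, 5.0]
gripper_width: 0.4
grasp_force: 2.6
```

Emit:
servo_tool(
  motion=[
    {"travel": [0, 0, 0.006], "rot": [0, 0, 0], "hand": 0},
    {"travel": [0, 0, 0], "rot": [0, 0, 0], "hand": 0},
  ],
)

```text
clock: 7.92
position: [398.7, -209.2, 95.0]
ee_rot: [0.856, -0.518, 0.001, -0.0]
contact_force: [-1.0, -0.4, 6.0]
gripper_width: -0.0
grasp_force: 3.2
```

6 N at about 5 mm of give. Now I'll lift gently and then clear.

Emit:
servo_tool(
  motion=[
    {"travel": [0, 0, -0.02], "rot": [0, 0, 0], "hand": 0},
    {"travel": [0, 0, -0.03], "rot": [0, 0, 0], "hand": 0},
    {"travel": [-0.01, 0, -0.04], "rot": [0, 0, 0], "hand": 0},
    {"travel": [-0.02, 0, -0.06], "rot": [0, 0, 0], "hand": 0},
    {"travel": [-0.04, 0, -0.08], "rot": [0, 0, 0], "hand": 0},
    {"travel": [-0.06, 0, -0.1], "rot": [0, 0, 0], "hand": 0},
    {"travel": [-0.06, 0, -0.1], "rot": [0, 0, 0], "hand": 0},
    {"travel": [0, 0, 0], "rot": [0, 0, 0], "hand": 0},
    {"travel": [0, 0, 0], "rot": [0, 0, 0], "hand": 0},
    {"travel": [0, 0, 0], "rot": [0, 0, 0], "hand": 0},
  ],
)

```text
clock: 8.75
position: [375.4, -166.5, 201.3]
ee_rot: [0.855, -0.518, -0.0, -0.0]
contact_force: [-0.8, -0.1, 0.4]
gripper_width: -0.1
grasp_force: 0.0
```

```bash
python3 tin.py
python3 - <<'E'
from h import *
p,d=get_image("scene");cv2.imwrite("pics/s3.png",cv2.resize(p[120:320,150:350,::-1],(600,600)))
p,d=get_image("top");W=cloud("top",d);x=(W[...,:2]-O)@ex;y=(W[...,:2]-O)@ey
q=(d>0)&(abs(y+56)<45)&(x<-5)&(x>-112)&(W[...,2]>80)&(W[...,2]<150)
print("lid angle",np.arctan(-np.polyfit(x[q],W[...,2][q],1)[0]),q.sum())
E
```

```text
t 8.75 box [-146.7  -57.3  201.3] yaw err 0.05 zax [-0.     0.001 -1.   ] F [-0.8 -0.1  0.4] w -0.0838542052460731 j [-0.02  0.04 -0.53 -0.   -1.01  0.5 ]
128 787 [  14.1 -101.7] [ 99.4 -16.1] 134.49350334913888
128 251 [-110.6 -110. ] [-76.5  -2.4] 131.47472908173074
151 502 [-101.7   16.6] [-29.2  90.2] 154.45993795111588
lid angle 0.33173318100104454 1136
```

View pics/s3.png

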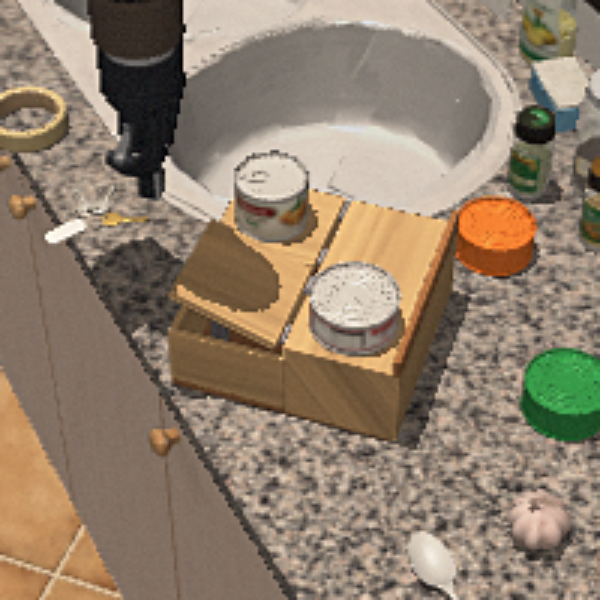

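The right lid is ajar at about 0.33 rad, the low tin stands on the shelf, the tall tin hasn't moved and the hand is clear. I'll hand the job in.

```bash
python3 -c "
from bench import *;print(job_done())"
```

```text
the job is handed in; nothing more can be done
None
```

The job is handed in with no verdict returned: in the last images the low tin stood on the shelf, the right lid was ajar at about 0.33 rad, and the left lid was shut with the tall tin unmoved.

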